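# Set up the three-point bend test

## Robot

A 7-joint arm with a two-finger parallel gripper is mounted at the origin on a cart in front of the work surface, level with it; the furniture and walls round the work are solid. World frame = base frame: x ahead of the robot, y to its left, z up, the work surface at z = 0. Lengths are in mm, angles in rad, forces in N, time in s.
With the tool pointing down it reaches from about 350 to 900 mm from the base axis. Payload 8.1 kg.
Tool frame: the origin (TCP) lies between the finger pads; the fingertips stand 8 mm ahead of it and the grasp point (between the pads) lies 11 mm behind it; z points along the fingers, y is the line along which they close (so a half turn about z gives the same grasp; the last joint's range is limited). The gripper opens to 85 mm and grips with 20 to 120 N. Pads are 22 mm wide; open, the fingers measure 114 mm over their backs; the gripper's body (76 mm by 85 mm) begins 54 mm behind the grasp point. The pads swing forward as they close: fully open they stand 13 mm farther back than shut.
Start: joints at [-0.103, 0.434, 0.025, 1.573, -0.012, 1.134, -0.075], TCP at [625.013, -0.027, 239.323] pointing down, gripper open.
Joint ranges: [-2.62, 2.62], [-0.44, 2.09], [-1.27, 1.32], [0.08, 2.57], [-1.32, 4.46], [0.12, 2], [-2.74, 2.74]. Speed limits (rad/s): [2.22, 2.22, 3.01, 3.01, 3.14, 3.14, 3.14].

## Interface

Orientations are given as a unit quaternion [w, x, y, z].
In Python, from station import arm gives the robot as it stands. The module is installed in compiled form; this text tells all that it offers.
- The arm moves only by the shell command python3 -m jog 'ROWS' [FORCE]. ROWS is JSON, a list of rows, each a list of 5 numbers: the finger opening in m, from 0 to 0.0854, then the shift along the world's x, y, z in m, then the turn about the world's z in rad. A call has 1 to 12 rows; each row shifts and turns the commanded pose from where the row before left it; what a row does not reach is not made up. A row lasts 1/10 s, in which the tool goes at most 50 mm and 8.59 degrees, less where a joint would pass 70% of its speed; a pose out of reach is approached as far as the arm can. A call with a gripper value outside its range is refused whole. The fingers move at their own pace and stop on an object; FORCE is the grip in N (left out, the last holds). Time passes only in rows, so rows that do not move let the fingers close. It gives the time, the measured TCP pose, the force, the opening and the grip force at its end, in the units of the state.
- arm.get_state(): the state, without advancing time (a new reading comes with each control period).
- arm.read_camera(name): name is "scene" or "side" or "wrist"; returns (picture, depth): 420x560x3 uint8, red, green, blue; 420x560 float32, mm along the optical axis (not along the pixel's ray), 0 where there is no reading.
- arm.camera_info(name): a dict with "fx", "fy", "cx", "cy" (pixels), "dist" ([k1, k2, p1, p2, k3] as OpenCV has them; the pictures are not rectified), "world_to_cam" (4x4, takes a point from world to camera coordinates); the wrist camera has in their place "mount" (4x4, takes a point from camera to tool coordinates, whose origin is the TCP and whose axes are the flange's). Camera axes: x right, y down, z forward; pixel columns grow to the right and rows downward; lengths in mm; the calibration is good to about 2 mm. A picture is of the moment at which its call begins: read the wrist's pose just before it. camera_info takes no time and is no camera call.
- arm.sign_off(): hands the job in; it is judged then, once.
The state is a dict: "clock": time; "q": joint angles; "qvel": joint speeds; "effort": joint torques, N m; "ee_pos": TCP position; "ee_rot": TCP orientation; "contact_force": force on the tool from outside, world axes, zero at the start; "ft_torque": the same for the moment, N m; "width": opening from 0.0 (shut) to 1.0 (fully open); "gripper_force": force on a finger pad.
Only numpy, scipy, OpenCV 4.12 (cv2) and the standard library are available. Lean on these libraries where they do the work, as an engineer would, in place of code of your own. Each camera call takes 0.05 s, during which the arm holds its last target. There are 200 camera calls.

## Task

Set up the three-point bend rig on its bed for the wide span: stand the knife-edge support in the outermost pocket on the left and the roller support in the outermost pocket on the right (as the robot sees it), then lay the test bar across both, centred along the bed. Set the load saddle astride the middle of the bar with its pan up, and stand the 200 g weight (the smaller of the two steel ones) in the pan. Leave the other two weights where they are.

Things in the scene. Friction and masses are not known exactly. Their poses are not given: they have to be found in the camera images.
- bed: fixed aluminium plate 76 x 178 x 12 mm, long along y. Origin: centre of underside; +x away from robot, +y to its left (yaw within 0.2). Four pockets 48 (x) by 32 (y), 6 deep, at y = -58, -21, 21, 58: outermost left is +58, right -58. Dial gauge behind the middle (x 23 to 69, |y| < 17, up to z 37); its thin stylus ends at x 1, z 47, 5 mm below the bar's place
- knife_support: knife-edge support, 0.25 kg: dark steel block, foot 40 (x) by 24 (y), 46 mm tall, stepped up to a narrow bright edge along its x axis. Origin: centre of underside. Ends at x = 20 and -20 are flat, full height: grip there, 40 mm wide. Drops into a pocket with 4 mm play all round, its x along the bed's x (either way round); the edge is then 52 mm above the bed's origin
- roller_support: roller support, 0.27 kg: dark steel block, foot 40 (x) by 24 (y), a bright 18 mm roller lying along its x axis between two cheeks; roller top at 46 mm, cheeks to 41 mm. Origin: centre of underside. Outer faces at x = 20 and -20 are flat: grip there, 40 mm wide. Fits the pockets just like the knife-edge support; the roller turns freely
- test_bar: test bar, loose, 0.16 kg: plain flat steel bar 25 mm wide (x), 170 mm long (y), 5 mm thick, a dark line across its middle and one 58 mm either side. Origin: centre of its underside; starts flat on the worktop. Grip across its 25 mm width at the middle
- load_saddle: aluminium load saddle, 0.14 kg: cross-piece 64 (x) by 20 (y) by 8 mm, its ears jutting past a round pan, 53 mm outside, 49 inside. Two cheeks 31 mm apart along x reach 12 mm below it, to straddle the bar. Origin: between the cheeks' lower ends, on which it stands at first; cross-piece z 12 to 20, pan floor z 23, rim z 26. Grip the ear ends, 64 mm wide. On the bar its x lies across
- weight_200: 200 g weight, loose: plain steel disc 42 mm diameter, 18 mm high, with a neck and a knob of 15 mm diameter on top, 36 mm tall in all (knob from 24 to 36 mm). Origin: centre of its underside. Grip the knob
- weight_500: 500 g weight, the larger of the two steel ones, loose, to be left alone: 52 mm diameter, disc 32 mm high, 46 mm tall in all. Origin: centre of its underside
- weight_100: 100 g weight, brass, loose, to be left alone: 34 mm diameter, disc 15 mm high, 33 mm tall in all. Origin: centre of its underside
- plate_press: heat press, fixed furniture to keep clear of: white box 356 (x) by 250 (y) mm, 291 mm tall, on the left of the work. Origin: centre of its foot, on the worktop; its front is about 165 mm nearer the robot, its right side 125 mm to the right of the origin
Mind the look-alikes: they are no part of the job. What is shaped like the roller_support but blue or purple is not meant.

How it is judged:
By the outcome, as a careful person would: the job done as asked, in the order asked, and still so for the second after the job is handed in, with the robot touching nothing.
It also fails if it takes over 115 s, if anything falls off the work surface, if the arm or the gripper's body presses on something with over 40 N, if the wrist force passes 120 N, or if a joint passes its speed limit or range.

## Working session

There is one attempt and no reset: what is moved stays moved. The work goes in short steps, Python scripts to look and compute and a shell command to move; the robot and the scene stay as the last step left them, time stands still between calls to the robot, and variables do not carry over. Pictures are saved under pics/ and viewed, at most 18 in all, crops included, and the job is handed in when it is done.

```bash
mkdir -p pics; ls; cat > h.py <<'E'
import numpy as np, cv2
from station import arm
from scipy.spatial.transform import Rotation as R
def grab(name):
    st=arm.get_state(); im,d=arm.read_camera(name); ci=arm.camera_info(name)
    K=np.array([[ci['fx'],0,ci['cx']],[0,ci['fy'],ci['cy']],[0,0,1.]]); dist=np.array(ci['dist'],float)
    if name=='wrist':
        w,x,y,z=st['ee_rot']; T=np.eye(4); T[:3,:3]=R.from_quat([x,y,z,w]).as_matrix(); T[:3,3]=st['ee_pos']
        c2w=T@np.array(ci['mount'])
    else: c2w=np.linalg.inv(np.array(ci['world_to_cam']))
    return dict(im=im,d=d,K=K,dist=dist,c2w=c2w,st=st)
def rays(g,uv):
    n=cv2.undistortPoints(np.array(uv,float).reshape(-1,1,2),g['K'],g['dist']).reshape(-1,2)
    return np.c_[n,np.ones(len(n))]
def onplane(g,uv,z):
    r=rays(g,uv)@g['c2w'][:3,:3].T; o=g['c2w'][:3,3]
    return o+r*((z-o[2])/r[:,2:3])
def cloud(g):
    h,w=g['d'].shape; u,v=np.meshgrid(np.arange(w),np.arange(h))
    r=rays(g,np.c_[u.ravel(),v.ravel()])*g['d'].reshape(-1,1)
    P=r@g['c2w'][:3,:3].T+g['c2w'][:3,3]; P[g['d'].ravel()==0]=np.nan
    return P.reshape(h,w,3)
def save(g,fn,crop=None,s=1):
    im=g['im'][:,:,::-1]
    if crop: a,b,c,d=crop; im=im[b:d,a:c]
    cv2.imwrite('pics/'+fn,cv2.resize(im,None,fx=s,fy=s,interpolation=cv2.INTER_CUBIC))
E
python3 - <<'E'
from h import *
import pickle
G={n:grab(n) for n in ['scene','side','wrist']}
pickle.dump(G,open('g0.pkl','wb'))
for n in G: save(G[n],n+'0.png'); print(n,G[n]['c2w'].round(2).tolist())
print(arm.get_state())
E
```

```text
pics
scene [[0.88, -0.19, 0.43, -58.92], [-0.47, -0.37, 0.8, -1039.43], [0.01, -0.91, -0.42, 606.6], [0.0, 0.0, 0.0, 1.0]]
side [[0.99, 0.07, -0.07, 663.32], [0.1, -0.54, 0.83, -1249.56], [0.02, -0.84, -0.55, 913.78], [0.0, 0.0, 0.0, 1.0]]
wrist [[1.0, -0.0, -0.0, 624.64], [-0.0, -0.95, -0.31, 79.4], [-0.0, 0.31, -0.95, 372.81], [0.0, 0.0, 0.0, 1.0]]
{'clock': 0.15, 'q': array([-0.10258013,  0.43510733,  0.02495391,  1.57385196, -0.01156581,
        1.13398004, -0.07510104]), 'qvel': array([ 0.00120866, -0.00378851, -0.00014094, -0.00376171,  0.00139851,
       -0.00129573,  0.00042642]), 'effort': array([ 1.93215681e-03, -6.70885992e+01,  1.02606665e+00, -3.16448736e+01,
        1.57136447e-02,  9.07747715e-03, -7.57739531e-05]), 'ee_pos': array([ 6.24649083e+02, -5.57462137e-02,  2.38692401e+02]), 'ee_rot': array([-3.75340322e-04,  7.07126581e-01,  7.07086725e-01, -4.69733843e-04]), 'contact_force': array([-0.52731953,  1.05293281, -0.06902962]), 'ft_torque': array([0.05320546, 0.0325192 , 0.02160844]), 'gripper_force': 0.0, 'width': 1.0007642126812928}
```

View pics/scene0.png

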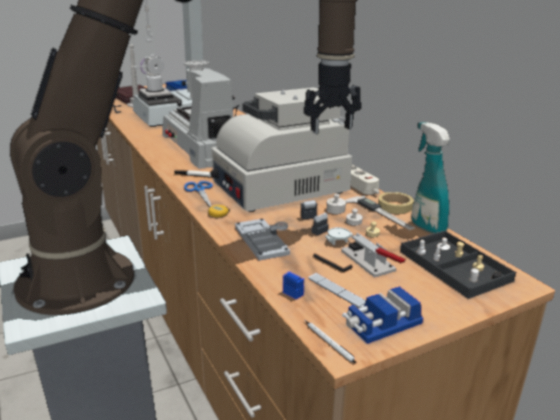

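View pics/side0.png

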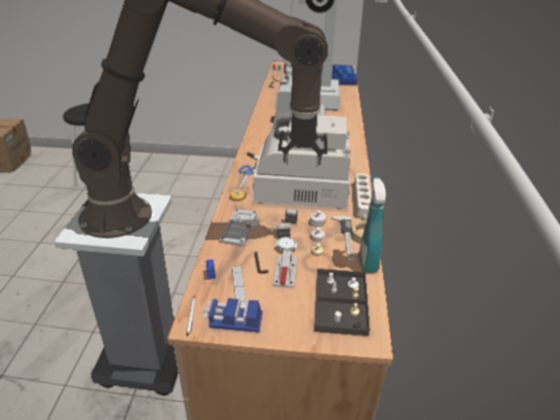

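View pics/wrist0.png

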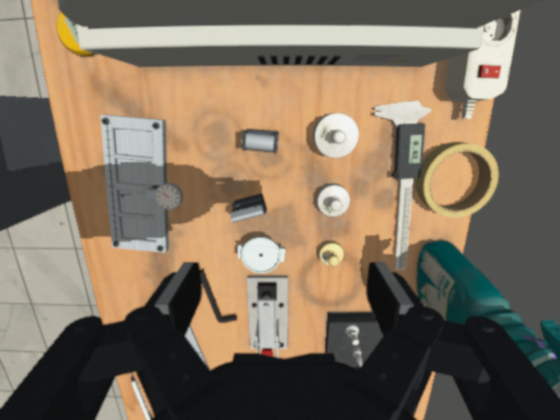

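The wrist view shows the bed at left (135,184), the roller at about (260,141), the knife at (248,207), the saddle at (262,254), and the 500/200/100 weights at (337,135)/(333,202)/(331,253). The bar is probably the strip at scene (338,290), side (238,282).

```bash
cat > m1.py <<'E'
from h import *
import pickle
G=pickle.load(open('g0.pkl','rb'))
g=G['wrist']; P=cloud(g)
z=P[:,:,2]
print('table',np.nanmedian(z[150:240,400:420]), np.nanmedian(z[100:250,190:230]))
def blob(name,box,zlo,zhi):
    a,b,c,d=box; s=P[b:d,a:c].reshape(-1,3); m=(s[:,2]>zlo)&(s[:,2]<zhi); q=s[m]
    if len(q)<8: print(name,len(q)); return
    r=cv2.minAreaRect(q[:,:2].astype(np.float32)); print(name,len(q),'mean',q.mean(0).round(1),'rect',np.round(r[0],1),np.round(r[1],1),round(r[2],1),'z95',np.percentile(q[:,2],95).round(1), 'min',q[:,:2].min(0).round(1),'max',q[:,:2].max(0).round(1))
blob('roller',(230,115,295,165),20,60)
blob('rollertop',(230,115,295,165),38,60)
blob('knife',(220,185,280,230),5,60)
blob('knifetop',(220,185,280,230),38,60)
blob('saddle',(230,228,295,280),10,40)
blob('saddletop',(230,228,295,280),18,40)
blob('w500',(305,105,368,165),25,60)
blob('w200',(310,178,360,222),10,24)
blob('w200knob',(310,178,360,222),28,50)
blob('w100',(312,235,352,272),8,50)
blob('bed',(90,100,185,262),4,20)
# bar via side / scene: ray to z=5
s=G['scene'];d=G['side']
print('bar scene',onplane(s,[[338,290]],5).round(1),'side',onplane(d,[[238,282]],5).round(1))
save(g,'c1.png',(90,90,390,290),2.6)
a=cv2.resize(s['im'][220:330,220:420,::-1],(800,440),interpolation=cv2.INTER_CUBIC)
cv2.imwrite('pics/c2.png',a)
E
python3 m1.py
```

```text
table 6.438000954427849 -0.6015168609851287
roller 710 mean [597.1  50.2  39.1] rect [596.5  48.6] [23.1 41.2] 85.7 z95 45.6 min [575.9  36.4] max [617.  61.]
rollertop 554 mean [597.3  49.3  42.7] rect [597.1  48.6] [21.2 39.7] 88.0 z95 45.7 min [576.9  37.4] max [617.   59.8]
knife 707 mean [579.8 -32.   31.2] rect [579.4 -36.9] [40.3 24.2] 15.8 z95 45.7 min [557.4 -47. ] max [601.3 -20.5]
knifetop 306 mean [579.1 -35.6  43.1] rect [579.3 -36.7] [40.2 12.1] 15.3 z95 46.3 min [558.6 -47. ] max [599.5 -26.5]
saddle 1300 mean [ 593.4 -101.5   22.1] rect [ 592.6 -110.5] [64.5 72.9] 0.1 z95 25.6 min [ 560.3 -147. ] max [624.8 -74. ]
saddletop 1247 mean [ 593.2 -100.8   22.5] rect [ 592.7 -100.9] [52.8 60. ] 47.2 z95 25.6 min [ 560.6 -127.4] max [624.8 -74. ]
w500 1225 mean [686.2  55.8  28.3] rect [686.2  54.7] [50.5 50.2] 4.6 z95 45.4 min [661.   29.6] max [711.8  80.1]
w200 686 mean [687.3 -25.8  15.4] rect [688.2 -27.4] [41.3 41. ] 0.7 z95 17.1 min [667.5 -47.9] max [708.9  -6.8]
w200knob 122 mean [687.9 -27.   34.5] rect [688.1 -27.6] [13.7 14.4] 3.1 z95 36.1 min [681.2 -34.6] max [695.  -20.4]
w100 453 mean [ 689.  -102.8   17. ] rect [ 689.5 -104.6] [33.7 30.8] 21.1 z95 32.5 min [ 673.2 -122.2] max [707. -89.]
bed 7438 mean [429.9  -5.4   8.8] rect [430.4 -11.7] [179.1  77.9] 84.2 z95 12.6 min [ 384.6 -104. ] max [478.1  80.9]
bar scene [[ 471.8 -285.6    5. ]] side [[ 473.9 -277.5    5. ]]
```

View pics/c1.png

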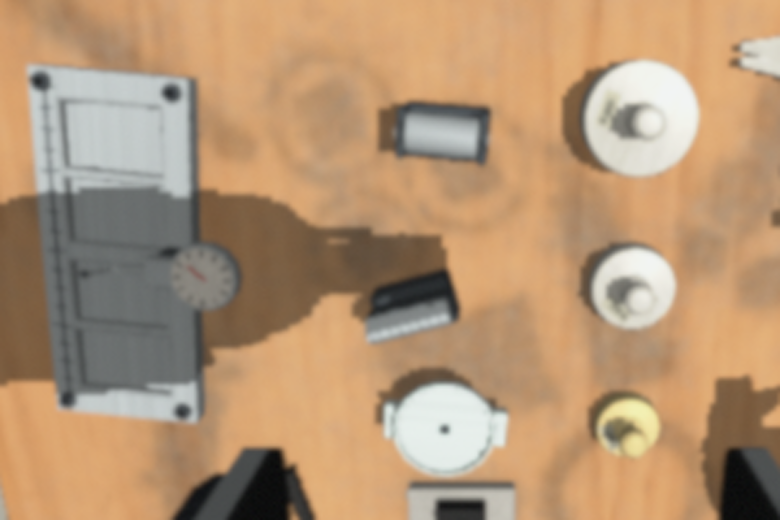

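View pics/c2.png

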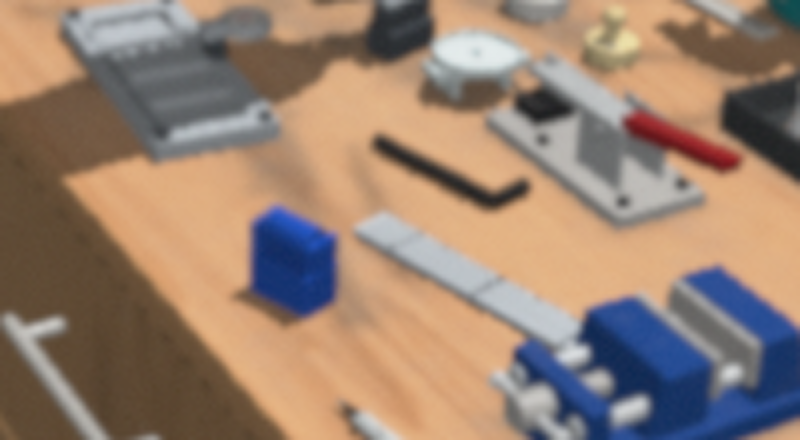

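c1 confirms the roller (bright cylinder, crop (440,132)), knife (bright edge facing front), saddle with ears along x, and 200 g weight at (632,287). c2 shows the bar with lines at crop (407,243) and (487,290), its right end against the blue vise around (570,345). I'll refine the bed and the bar.

```bash
cat > m2.py <<'E'
from h import *
import pickle
G=pickle.load(open('g0.pkl','rb'))
g=G['wrist']; P=cloud(g)
def edge_fit(P,rows,cols,zlo=8,zhi=15):
    sub=P[rows[0]:rows[1],cols[0]:cols[1]]; m=(sub[:,:,2]>zlo)&(sub[:,:,2]<zhi)
    L=[]; 
    for i in range(m.shape[0]):
        j=np.where(m[i])[0]
        if len(j): L.append(sub[i,j[0],:2])
    T=[];B=[]
    for j in range(m.shape[1]):
        i=np.where(m[:,j])[0]
        if len(i): T.append(sub[i[0],j,:2]); B.append(sub[i[-1],j,:2])
    return map(np.array,(L,T,B))
L,T,B=edge_fit(P,(105,262),(95,172))
def fit(A,ax):
    t=A[:,ax];v=A[:,1-ax];k=np.ones(len(t),bool)
    for _ in range(6):
        p=np.polyfit(t[k],v[k],1);r=v-np.polyval(p,t);k=abs(r)<max(1.0,1.5*np.median(abs(r[k])))
    return p,k.sum(),len(t)
print('left x(y)',fit(L[8:-8],1)); print('top y(x)',fit(T[6:-6],0)); print('bot y(x)',fit(B[6:-6],0))
# pockets: z in 3..8.5
sub=P[105:262,100:172].reshape(-1,3); m=(sub[:,2]>3)&(sub[:,2]<8.5); q=sub[m]
H=cv2.minAreaRect(q[(q[:,0]>396)&(q[:,0]<450)][:,:2].astype(np.float32)); print('pockets',H)
print(np.histogram(q[:,1],bins=np.arange(-105,85,5)))
for n,c in [('scene',(480-0,0))]: pass
for n in ['scene','side']:
    gg=G[n]; Q=cloud(gg); 
    m=(Q[:,:,2]>-3)&(Q[:,:,2]<11)&(Q[:,:,0]>430)&(Q[:,:,0]<530)&(Q[:,:,1]>-380)&(Q[:,:,1]<-170)
    hsv=cv2.cvtColor(gg['im'],cv2.COLOR_RGB2HSV); m&=(hsv[:,:,1]<60)&(hsv[:,:,2]>100)
    k,lab,st,ce=cv2.connectedComponentsWithStats(m.astype(np.uint8)); i=1+np.argmax(st[1:,4])
    c,_=cv2.findContours((lab==i).astype(np.uint8),cv2.RETR_EXTERNAL,cv2.CHAIN_APPROX_NONE)
    w=onplane(gg,c[0].reshape(-1,2),5)[:,:2]; r=cv2.minAreaRect(w.astype(np.float32)); print(n,st[i],r,cv2.boxPoints(r).round(1).tolist())
print(onplane(G['scene'],[[220+407/4,220+243/4],[220+487/4,220+290/4]],5).round(1))
E
python3 m2.py
```

```text
left x(y) (array([9.93659109e-02, 3.94056595e+02]), np.int64(104), 123)
top y(x) (array([-1.00544106e-01,  1.20559275e+02]), np.int64(55), 55)
bot y(x) (array([ -0.09766915, -58.69948753]), np.int64(44), 55)
pockets ((425.2964782714844, -3.7599334716796875), (168.13575744628906, 50.48046112060547), 88.59815216064453)
(array([  4,   5,   7,  44, 118, 111, 121, 124, 117, 113,  18, 109, 117,
       135, 114, 107,  70,  34,   0,  77, 125, 148, 149, 146, 136, 110,
        41, 136, 158, 153, 158, 167, 165,  59,   5,   3,  12]), array([-105, -100,  -95,  -90,  -85,  -80,  -75,  -70,  -65,  -60,  -55,
        -50,  -45,  -40,  -35,  -30,  -25,  -20,  -15,  -10,   -5,    0,
          5,   10,   15,   20,   25,   30,   35,   40,   45,   50,   55,
         60,   65,   70,   75,   80]))
scene [308 273  57  36 585] ((467.85968017578125, -282.3818054199219), (36.26083755493164, 149.2390899658203), 14.031085968017578) [[432.20001220703125, -214.39999389648438], [468.3999938964844, -359.20001220703125], [503.5, -350.3999938964844], [467.3999938964844, -205.60000610351562]]
side [232 266  14  39 331] ((475.2783508300781, -287.0717468261719), (28.36824607849121, 156.5706024169922), 13.465739250183105) [[443.29998779296875, -214.1999969482422], [479.70001220703125, -366.5], [507.29998779296875, -359.8999938964844], [470.79998779296875, -207.60000610351562]]
[[ 460.7 -240.7    5. ]
 [ 473.6 -296.8    5. ]]
```

Bed centre is about (431,-12) with yaw -0.099, and its sizes check out (178 long, pocket gaps as expected). The knife is at (579.4,-36.9), yaw 0.27. Now moving above the knife.

```bash
python3 -m jog '[[0.085,-0.0228,-0.0185,-0.03,0.136],[0.085,-0.0228,-0.0184,-0.03,0.136],[0.085,0,0,-0.03,0],[0.085,0,0,-0.03,0],[0.085,0,0,0,0],[0.085,0,0,0,0]]' 40; python3 - <<'E'
from h import *
g=grab('wrist'); save(g,'w1.png')
P=cloud(g); m=(P[:,:,2]>5)&(P[:,:,2]<60)&(abs(P[:,:,0]-579)<35)&(abs(P[:,:,1]+37)<30)
q=P[m]; print(len(q),cv2.minAreaRect(q[:,:2].astype(np.float32)))
E
```

```text
clock: 0.75
ee_pos: [579.4, -36.8, 119.5]
ee_rot: [-0.0, 0.605, 0.796, -0.0]
contact_force: [0.6, -0.6, 0.4]
width: 0.993
gripper_force: 0.0
1620 ((578.4927978515625, -34.57124328613281), (40.049659729003906, 19.27629852294922), 15.44007396697998)
```

View pics/w1.png

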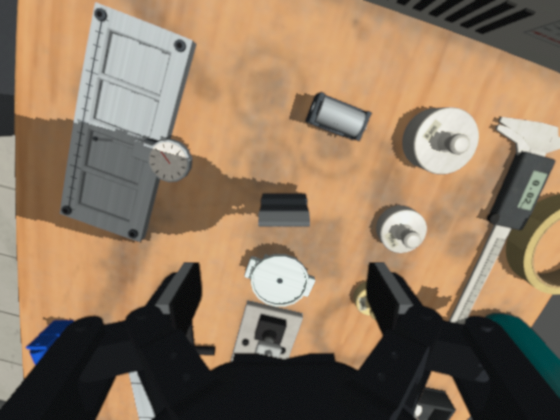

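w1 shows the knife at (284,210), squared up with the gripper. Descending and gripping.

```bash
python3 -m jog '[[0.085,-0.0005,0,-0.03,0],[0.085,0,0,-0.03,0],[0.085,0,0,-0.025,0],[0.085,0,0,-0.0125,0],[0.085,0,0,0,0],[0.036,0,0,0,0],[0.036,0,0,0,0],[0.036,0,0,0,0],[0.036,0,0,0,0],[0.036,0,0,0,0],[0.036,0,0,0,0]]' 40; python3 -m jog '[[0.036,0,0,0.005,0],[0.036,0,0,0.03,0],[0.036,0,0,0.04,0],[0.036,0,0,0,0]]'
```

```text
clock: 1.9
ee_pos: [579.7, -36.9, 23.2]
ee_rot: [0.001, 0.605, 0.796, 0.001]
contact_force: [-1.5, -0.4, 6.6]
width: 0.46
gripper_force: 40.1
clock: 2.3
ee_pos: [582.1, -37.0, 102.0]
ee_rot: [0.003, 0.605, 0.796, 0.003]
contact_force: [1.4, -0.4, -2.4]
width: 0.456
gripper_force: 41.3
```

```bash
python3 -m jog '[[0.036,-0.0237,0.0138,0,-0.0618],[0.036,-0.0237,0.0138,0,-0.0618],[0.036,-0.0237,0.0138,0,-0.0618],[0.036,-0.0237,0.0138,0,-0.0618],[0.036,-0.0237,0.0138,0,-0.0618],[0.036,-0.0237,0.0138,0,-0.0618],[0.036,0,0,0,0],[0.036,0,0,0,0],[0.036,0,0,0,0]]'; cat > bed.py <<'E'
from h import *
import sys
g=grab('wrist'); save(g,sys.argv[1]); P=cloud(g); st=g['st']
print(st['ee_pos'].round(1),R.from_quat(np.r_[st['ee_rot'][1:],st['ee_rot'][0]]).as_matrix()[:2,1].round(3))
c=np.array([431.1,-11.8]); a=-.099; Rb=np.array([[np.cos(a),-np.sin(a)],[np.sin(a),np.cos(a)]])
L=(P[:,:,:2]-c)@Rb; z=P[:,:,2]
np.savez('last.npz',L=L,z=z)
m=(z>9)&(z<15)
print('bed top z',np.nanmedian(z[m&(abs(L[:,:,0]+31)<5)]))
# outer edges in bed frame: left edge x, top edge y, bottom edge y
for nm,ax,sgn,lo,hi,oth in [('x-',0,-1,-46,-30,(-80,80)),('y+',1,1,80,98,(-30,20)),('y-',1,-1,-98,-80,(-30,20))]:
    k=m&(L[:,:,ax]>lo)&(L[:,:,ax]<hi)&(L[:,:,1-ax]>oth[0])&(L[:,:,1-ax]<oth[1])
    b=np.floor(L[:,:,1-ax][k]/2); v=L[:,:,ax][k]*sgn
    if len(b)==0: print(nm,'none'); continue
    E=np.array([[t*2+1,np.sort(v[b==t])[-1]] for t in np.unique(b) if (b==t).sum()>3]); 
    if len(E)<3: print(nm,'few',len(E)); continue
    p=np.polyfit(E[:,0],E[:,1],1); r=abs(E[:,1]-np.polyval(p,E[:,0])); p=np.polyfit(E[r<2,0],E[r<2,1],1)
    print(nm,len(E),'edge at',np.median(E[:,1]).round(2),'slope',p[0].round(4),'n')
# pockets: area with z<8.5 in x |.|<30
for yc in (58,21,-21,-58):
    k=(z>3)&(z<8.6)&(abs(L[:,:,0]+0)<28)&(abs(L[:,:,1]-yc)<18.5)
    q=L[k]
    if len(q)>50: print('pocket',yc,len(q),np.percentile(q,[.5,99.5],axis=0).round(1).tolist())
E
python3 bed.py w2.png
```

```text
clock: 3.2
ee_pos: [437.6, 45.6, 96.9]
ee_rot: [0.0, 0.741, 0.671, 0.0]
contact_force: [0.5, -0.5, -2.2]
width: 0.458
gripper_force: 41.4
[437.6  45.6  96.9] [ 0.995 -0.099]
bed top z 11.573519412952606
x- 54 edge at 38.39 slope 0.005 n
y+ 25 edge at 89.11 slope -0.0022 n
y- 22 edge at 85.05 slope 0.0696 n
pocket 58 2166 [[-24.9, 41.6], [23.2, 72.7]]
pocket -21 476 [[-24.9, -38.5], [22.6, -29.4]]
pocket -58 1301 [[-25.2, -75.1], [23.1, -46.4]]
```

View pics/w2.png

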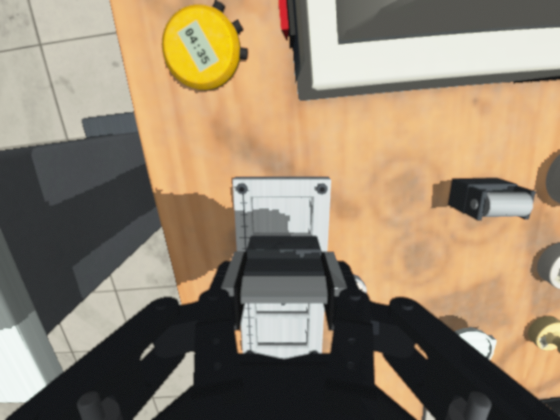

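w2 shows the knife held at (285,270) over the left end pocket, long axis aligned with the bed. Checking its offset in the grip.

```bash
python3 - <<'E'
import numpy as np
d=np.load('last.npz'); L=d['L'];z=d['z']
for lo,hi in [(75,90),(90,105),(105,116),(116,119),(119,126)]:
    k=(z>lo)&(z<hi)&(abs(L[:,:,0])<19)&(abs(L[:,:,1]-58)<20)
    q=L[k]; print(lo,len(q),np.percentile(q,[1,50,99],axis=0).round(1).tolist() if len(q)>9 else '', np.percentile(z[k],99) if len(q) else '')
E
```

```text
75 749 [[-18.5, 68.6], [-0.2, 69.2], [18.6, 69.8]] 89.81430171946454
90 1654 [[-18.8, 63.4], [-0.1, 64.5], [18.6, 69.5]] 104.7680749122186
105 1464 [[-18.9, 60.4], [-0.5, 62.6], [18.6, 64.9]] 115.91384567648187
116 793 [[-18.9, 54.2], [-0.1, 59.7], [18.6, 61.9]] 118.97999082809918
119 579 [[-19.0, 54.5], [-0.1, 57.4], [18.5, 65.0]] 124.05019825932696
```

```bash
python3 -m jog '[[0.036,-0.0014,0.0004,-0.03,0],[0.036,0,0,-0.02,0],[0.036,0,0,-0.01,0],[0.036,0,0,-0.003,0],[0.036,0,0,-0.003,0],[0.036,0,0,0,0]]'; python3 -m jog '[[0.036,0,0,-0.001,0],[0.036,0,0,-0.001,0],[0.036,0,0,0,0]]'
```

```text
clock: 3.85
ee_pos: [435.8, 46.2, 31.1]
ee_rot: [0.0, 0.741, 0.671, 0.0]
contact_force: [-0.1, -0.2, -2.0]
width: 0.46
gripper_force: 41.3
clock: 4.15
ee_pos: [435.7, 46.4, 29.2]
ee_rot: [0.0, 0.741, 0.671, 0.0]
contact_force: [0.4, -0.1, -0.2]
width: 0.461
gripper_force: 41.6
```

Seated (bed carries the weight). Releasing and going over the roller.

```bash
python3 -m jog '[[0.06,0,0,0,0],[0.085,0,0,0,0],[0.085,0,0,0.01,0],[0.085,0,0,0.03,0],[0.085,0,0,0.04,0],[0.085,0.02,0,0.01,0],[0.085,0.035,0,0,0.025],[0.085,0.035,0.001,0,0.025],[0.085,0.035,0.001,0,0],[0.085,0.035,0,0,0],[0.085,0,0,0,0],[0.085,0,0,0,0]]'; python3 - <<'E'
from h import *
g=grab('wrist'); save(g,'w3.png'); st=g['st']
P=cloud(g); z=P[:,:,2]
m=(z>5)&(z<60)&(abs(P[:,:,0]-597)<35)&(abs(P[:,:,1]-48)<30)
q=P[m]; print(st['ee_pos'],len(q),cv2.minAreaRect(q[:,:2].astype(np.float32)),q[:,2].max())
m=(z>60)&(abs(P[:,:,0]-597)<60)&(P[:,:,1]>60); q=P[m]; print('press',len(q),np.percentile(q[:,1],[1,5,50]) if len(q) else '')
for b in [(400,470,20,80)]:
    m=(z>35)&(z<70)&(P[:,:,0]>b[0])&(P[:,:,0]<b[1])&(P[:,:,1]>b[2])&(P[:,:,1]<b[3]); q=P[m]; print('knife',len(q),q.mean(0) if len(q) else '', np.percentile(q[:,2],98) if len(q) else '')
E
```

```text
clock: 5.35
ee_pos: [595.3, 48.1, 119.0]
ee_rot: [-0.0, 0.724, 0.69, -0.0]
contact_force: [-0.4, -0.6, 0.1]
width: 0.996
gripper_force: 0.0
[595.31171671  48.13748343 119.00845184] 1827 ((596.857177734375, 49.808223724365234), (23.222692489624023, 40.925811767578125), 84.17193603515625) 46.59842994988577
press 51804 [ 60.72694588  62.40741544 145.8532323 ]
knife 1099 [439.25924455  48.44713036  45.73081447] 52.29725478167912
```

View pics/w3.png

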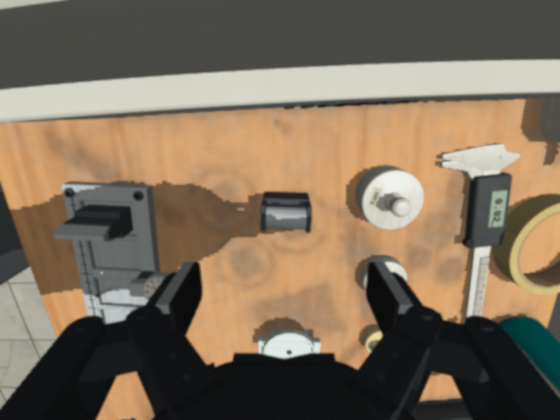

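```bash
python3 - <<'E'
from h import *
g=grab('wrist'); P=cloud(g)
for r in (40,60,75,85,95,100,104,108): print(r,P[r,[150,285,400]].round(0).tolist())
E
```

```text
40 [[567.0, 146.0, 177.0], [600.0, 146.0, 168.0], [633.0, 147.0, 160.0]]
60 [[556.0, 147.0, 152.0], [600.0, 147.0, 136.0], [647.0, 147.0, 123.0]]
75 [[540.0, 147.0, 115.0], [600.0, 144.0, 116.0], [651.0, 142.0, 115.0]]
85 [[539.0, 143.0, 114.0], [600.0, 140.0, 115.0], [651.0, 138.0, 115.0]]
95 [[538.0, 139.0, 114.0], [599.0, 135.0, 116.0], [651.0, 133.0, 116.0]]
100 [[538.0, 137.0, 115.0], [599.0, 133.0, 114.0], [662.0, 132.0, 86.0]]
104 [[538.0, 135.0, 115.0], [599.0, 132.0, 103.0], [677.0, 130.0, 49.0]]
108 [[537.0, 133.0, 114.0], [599.0, 131.0, 72.0], [696.0, 128.0, -1.0]]
```

The press's lower face is at y≈131 (to z 115) and its upper face at 147; the wrist camera stays just clear, so I grip 4 mm off-centre toward -y for margin.

```bash
python3 -m jog '[[0.085,0.0013,-0.0035,-0.03,-0.03],[0.085,0,0,-0.03,0],[0.085,0,0,-0.02,0],[0.085,0,0,-0.01,0],[0.085,0,0,0,0]]' 40;  python3 -m jog '[[0.085,0,0,-0.0055,0],[0.085,0,0,0,0],[0.036,0,0,0,0],[0.036,0,0,0,0],[0.036,0,0,0,0],[0.036,0,0,0,0],[0.036,0,0,0,0],[0.036,0,0,0,0]]' 40; python3 -m jog '[[0.036,0,-0.002,0.005,0],[0.036,0,-0.005,0.03,0],[0.036,0,0,0.04,0],[0.036,0,0,0,0],[0.036,0,0,0,0]]'
```

```text
clock: 5.95
ee_pos: [595.2, 44.8, 28.1]
ee_rot: [-0.001, 0.734, 0.679, -0.001]
contact_force: [-0.6, -0.1, 0.0]
width: 0.997
gripper_force: 0.0
clock: 6.75
ee_pos: [596.8, 44.8, 23.9]
ee_rot: [0.0, 0.734, 0.679, 0.0]
contact_force: [-1.8, -0.1, 4.7]
width: 0.461
gripper_force: 41.1
clock: 7.25
ee_pos: [597.0, 37.7, 99.0]
ee_rot: [0.0, 0.734, 0.679, 0.001]
contact_force: [-1.2, 0.1, -2.6]
width: 0.464
gripper_force: 41.5
```

```bash
python3 -m jog '[[0.036,-0.0246,-0.016,0,-0.02],[0.036,-0.0246,-0.016,0,0],[0.036,-0.0246,-0.016,0,0],[0.036,-0.0246,-0.016,0,0],[0.036,-0.0246,-0.016,0,0],[0.036,-0.0246,-0.016,0,0],[0.036,-0.0247,-0.0157,0,0],[0.036,0,0,0,0],[0.036,0,0,0,0],[0.036,0,0,0,0]]'; python3 bed.py w4.png; python3 - <<'E'
import numpy as np
d=np.load('last.npz'); L=d['L'];z=d['z']
for yc,zs in [(-58,[(75,90),(90,105),(105,116),(116,126)]),(58,[(16,30),(30,42),(42,48),(48,56)])]:
  for lo,hi in zs:
    k=(z>lo)&(z<hi)&(abs(L[:,:,0])<24)&(abs(L[:,:,1]-yc)<20)
    q=L[k]; print(yc,lo,len(q),np.percentile(q,[1,50,99],axis=0).round(1).tolist() if len(q)>9 else '', np.percentile(z[k],99) if len(q) else '')
E
```

```text
clock: 8.25
ee_pos: [424.7, -73.5, 97.9]
ee_rot: [-0.0, 0.741, 0.672, -0.0]
contact_force: [1.1, 0.4, -3.1]
width: 0.463
gripper_force: 41.6
[424.7 -73.5  97.9] [ 0.995 -0.098]
bed top z 11.604530556606434
x- 80 edge at 38.61 slope -0.0022 n
y+ 25 edge at 88.99 slope -0.0016 n
y- none
pocket 58 497 [[-25.1, 42.7], [23.7, 74.7]]
pocket 21 3025 [[-25.0, 4.7], [23.3, 36.8]]
pocket -21 2536 [[-24.9, -37.1], [23.2, -5.7]]
pocket -58 2064 [[-24.9, -73.9], [23.0, -43.3]]
-58 75 736 [[-19.7, -46.8], [-0.6, -46.2], [18.9, -45.6]] 89.7044921525187
-58 90 1687 [[-23.1, -54.7], [-0.1, -48.5], [23.2, -45.8]] 104.65371185819981
-58 105 1920 [[-23.3, -70.6], [-0.1, -50.7], [23.2, -47.0]] 115.94405048025585
-58 116 2313 [[-23.1, -71.2], [-0.1, -56.0], [23.1, -50.8]] 125.48354139875164
58 16 847 [[-20.6, 45.4], [-1.3, 48.5], [18.2, 70.2]] 29.60793416878588
58 30 309 [[-20.2, 50.5], [-0.7, 50.9], [18.3, 64.4]] 41.848433988892204
58 42 651 [[-20.5, 51.2], [-0.6, 53.2], [18.6, 64.4]] 47.93165819948928
58 48 1093 [[-20.7, 53.5], [-1.2, 57.1], [18.8, 61.8]] 53.27664994130407
```

View pics/w4.png

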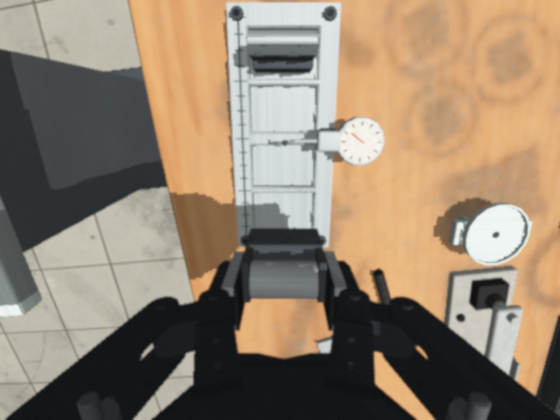

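w4 shows the knife well seated at (285,50) and the roller over the right end pocket, foot centred within 0.5 mm. Lowering.

```bash
python3 -m jog '[[0.036,-0.0004,0,-0.03,0],[0.036,0,0,-0.02,0],[0.036,0,0,-0.01,0],[0.036,0,0,-0.004,0],[0.036,0,0,-0.002,0],[0.036,0,0,0,0]]'; python3 -m jog '[[0.036,0,0,-0.001,0],[0.036,0,0,-0.0005,0],[0.036,0,0,0,0],[0.036,0,0,0,0]]'
```

```text
clock: 8.9
ee_pos: [424.4, -73.9, 32.7]
ee_rot: [0.0, 0.741, 0.671, 0.0]
contact_force: [0.4, 0.1, -3.2]
width: 0.458
gripper_force: 41.5
clock: 9.3
ee_pos: [424.0, -74.0, 31.0]
ee_rot: [0.0, 0.741, 0.671, 0.0]
contact_force: [0.3, 0.3, -1.9]
width: 0.458
gripper_force: 41.5
```

```bash
python3 -m jog '[[0.036,0,0,-0.0007,0],[0.036,0,0,-0.0007,0],[0.036,0,0,0,0],[0.036,0,0,0,0]]'
```

```text
clock: 9.7
ee_pos: [424.0, -73.9, 29.8]
ee_rot: [0.0, 0.741, 0.671, 0.0]
contact_force: [-1.9, 0.2, 6.9]
width: 0.459
gripper_force: 42.8
```

```bash
python3 -m jog '[[0.06,0,0,0,0],[0.085,0,0,0,0],[0.085,0,0,0.01,0],[0.085,0,0,0.03,0],[0.085,0,0,0.04,0],[0.085,0,-0.02,0.01,0],[0.085,0.01,-0.045,0,0.1],[0.085,0.01,-0.045,0,0.1],[0.085,0.01,-0.045,0,0.12],[0.085,0.01,-0.045,0,0],[0.085,0.01,-0.045,0,0],[0.085,0,0,0,0]]'; python3 - <<'E'
from h import *
g=grab('wrist'); save(g,'w5.png'); st=g['st']; print(st['ee_pos'],st['ee_rot'])
E
```

```text
clock: 10.9
ee_pos: [473.6, -326.5, 120.3]
ee_rot: [0.002, 0.628, 0.778, -0.001]
contact_force: [-0.1, 0.2, -0.2]
width: 0.995
gripper_force: 0.0
[ 473.59545231 -326.53261229  120.33027805] [ 0.00199016  0.62770811  0.77844509 -0.00134394]
```

View pics/w5.png

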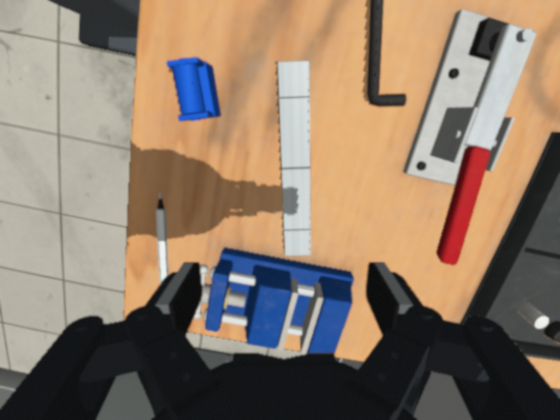

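w5 shows the whole bar from (293,61) to (298,254) with middle line near (296,167); the vise starts at (290,250), not touching it.

```bash
cat > bar.py <<'E'
from h import *
import sys
def bar(g,z=5,box=(260,40,330,262)):
    a,b,c,d=box
    hsv=cv2.cvtColor(g['im'],cv2.COLOR_RGB2HSV); m=((hsv[:,:,1]<60)&(hsv[:,:,2]>60)).astype(np.uint8)
    mm=np.zeros_like(m); mm[b:d,a:c]=m[b:d,a:c]; mm=cv2.morphologyEx(mm,cv2.MORPH_CLOSE,np.ones((5,5)))
    k,lab,st,ce=cv2.connectedComponentsWithStats(mm); i=1+np.argmax(st[1:,4])
    cn=max(cv2.findContours((lab==i).astype(np.uint8),cv2.RETR_EXTERNAL,cv2.CHAIN_APPROX_NONE)[0],key=cv2.contourArea).reshape(-1,2)
    w=onplane(g,cn,z)[:,:2]; r=cv2.minAreaRect(w.astype(np.float32)); print('rect',r,st[i])
    return r,w
if __name__=='__main__':
    g=grab('wrist'); r,w=bar(g)
    P=cloud(g); q=P[150:180,285:308,2]; print('z',np.nanmedian(q))
    gray=cv2.cvtColor(g['im'],cv2.COLOR_RGB2GRAY).astype(float)
    for u in (288,295,302):
        col=gray[60:252,u]; base=cv2.medianBlur(col.astype(np.uint8).reshape(-1,1),21).ravel(); dd=base-col
        idx=[i+60 for i in range(2,len(dd)-2) if dd[i]>10 and dd[i]==dd[i-2:i+3].max()]
        print(u,idx,onplane(g,[[u,v] for v in idx],5)[:,:2].round(1).tolist() if idx else '')
E
python3 bar.py
```

```text
rect ((476.2626953125, -291.2704772949219), (25.53485107421875, 170.1042938232422), 14.138723373413086) [ 277   66   33  195 5699]
z 4.463164374905858
288 [103, 173, 234] [[458.1, -236.5], [470.7, -292.9], [483.3, -349.2]]
295 [102, 172, 234] [[463.5, -234.5], [476.5, -290.7], [489.7, -347.8]]
302 [102, 172, 233] [[469.1, -233.3], [482.4, -289.4], [495.9, -345.4]]
```

Bar centre is (476.3,-291.2), yaw 0.247; length and width check out (170 x 25.5). Lowering around it.

```bash
python3 -m jog '[[0.035,0.0027,0.0353,0,0.033],[0.035,0,0,-0.03,0],[0.035,0,0,-0.03,0],[0.035,0,0,-0.03,0],[0.035,0,0,-0.008,0],[0.035,0,0,0,0],[0.035,0,0,0,0],[0.035,0,0,0,0]]' 40; python3 - <<'E'
from h import *
g=grab('wrist'); save(g,'w6.png'); st=g['st']; print(st['ee_pos'],st['ee_rot'],st['width'],st['contact_force'])
E
```

```text
clock: 11.8
ee_pos: [477.6, -283.9, 23.0]
ee_rot: [0.001, 0.612, 0.791, 0.0]
contact_force: [0.3, -0.2, 0.1]
width: 0.412
gripper_force: 0.0
[ 477.56864472 -283.88004167   22.97532976] [1.14756049e-03 6.11723195e-01 7.91071000e-01 2.97318084e-04] 0.4116771348554929 [ 0.30696569 -0.16858671  0.07578018]
```

View pics/w6.png

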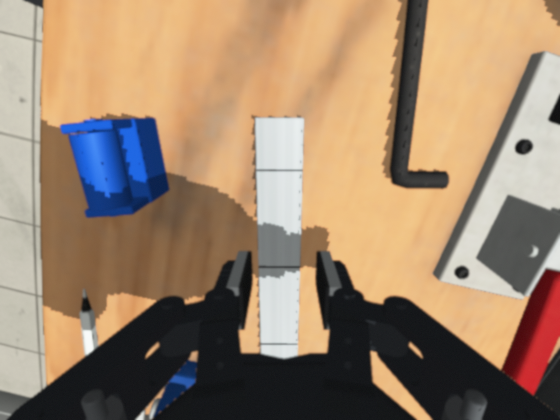

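w6 shows the bar between the fingers at (279,267), where its middle line is; re-measuring from this settled pose.

```bash
python3 - <<'E'
from h import *
g=grab('wrist'); print(g['st']['ee_pos'])
print(onplane(g,[[255,117],[302,118],[279,169.5],[279,267],[279,344],[259,267],[300,266]],5).round(1).tolist())
E
```

```text
[ 477.48791487 -283.94620784   22.86350982]
[[443.9, -212.3, 5.0], [466.9, -206.8, 5.0], [462.2, -235.1, 5.0], [476.5, -291.7, 5.0], [490.7, -347.7, 5.0], [465.1, -294.7, 5.0], [488.4, -287.9, 5.0]]
```

```bash
python3 -m jog '[[0.035,-0.001,-0.0077,0,-0.005],[0.035,0,0,-0.008,0],[0.035,0,0,-0.004,0],[0.035,0,0,0,0],[0.035,0,0,0,0]]'; python3 -m jog '[[0.035,0,0,-0.001,0],[0.035,0,0,0,0]]';python3 -m jog '[[0.035,0,0,-0.001,0],[0.035,0,0,0,0]]'
```

```text
clock: 12.4
ee_pos: [475.4, -291.1, 9.0]
ee_rot: [-0.0, 0.614, 0.79, -0.0]
contact_force: [-0.4, -0.3, -0.6]
width: 0.408
gripper_force: 0.0
clock: 12.6
ee_pos: [475.7, -291.2, 8.4]
ee_rot: [0.0, 0.614, 0.79, 0.0]
contact_force: [0.5, -0.8, 0.2]
width: 0.409
gripper_force: 0.0
clock: 12.8
ee_pos: [475.6, -291.3, 7.4]
ee_rot: [-0.0, 0.614, 0.789, 0.0]
contact_force: [0.1, -0.2, -0.7]
width: 0.411
gripper_force: 0.0
```

```bash
python3 -m jog '[[0.022,0,0,0.0005,0],[0.022,0,0,0,0],[0.022,0,0,0,0],[0.022,0,0,0,0],[0.022,0,0,0,0],[0.022,0,0,0,0]]' 60;python3 -m jog '[[0.022,0,0,0.005,0],[0.022,0,0,0.005,0],[0.022,0,0,0,0],[0.022,0,0,0,0]]'
```

```text
clock: 13.4
ee_pos: [475.9, -291.4, 8.3]
ee_rot: [0.0, 0.614, 0.789, 0.0]
contact_force: [-0.4, 0.6, 5.1]
width: 0.268
gripper_force: 48.3
clock: 13.8
ee_pos: [475.6, -291.3, 18.0]
ee_rot: [0.0, 0.614, 0.789, 0.0]
contact_force: [-1.0, 0.5, -2.4]
width: 0.271
gripper_force: 47.4
```

Bar held (width consistent, 2.4 N load). Lifting and moving above the supports.

```bash
python3 -m jog '[[0.022,0,0,0.03,0],[0.022,0,0,0.03,0],[0.022,0,0,0.03,0],[0.022,0,0.01,0.01,0],[0.022,-0.0064,0.035,0,-0.05],[0.022,-0.0064,0.035,0,-0.05],[0.022,-0.0064,0.035,0,-0.05],[0.022,-0.0064,0.035,0,-0.05],[0.022,-0.0064,0.035,0,-0.05],[0.022,-0.0064,0.035,0,-0.05],[0.022,-0.0064,0.035,0,-0.047],[0.022,0,0.02,0,0]]'; python3 -m jog '[[0.022,0,0.004,0,0],[0.022,0,0,0,0],[0.022,0,0,0,0],[0.022,0,0,0,0]]'; python3 bed.py w7.png
```

```text
clock: 15.0
ee_pos: [428.7, -13.1, 117.1]
ee_rot: [-0.001, 0.74, 0.672, -0.001]
contact_force: [0.7, -0.2, -2.2]
width: 0.269
gripper_force: 47.5
clock: 15.4
ee_pos: [430.7, -13.5, 117.7]
ee_rot: [0.0, 0.741, 0.671, -0.0]
contact_force: [0.2, 0.0, -1.9]
width: 0.272
gripper_force: 47.6
[430.7 -13.5 117.7] [ 0.995 -0.1  ]
bed top z 11.536246023671282
x- 66 edge at 38.61 slope 0.0011 n
y+ 25 edge at 88.62 slope -0.0021 n
y- none
pocket 58 113 [[-25.0, 42.2], [23.3, 73.5]]
pocket 21 176 [[-25.1, 4.9], [23.2, 35.6]]
pocket -21 152 [[-25.1, -37.4], [23.1, -6.7]]
```

View pics/w7.png

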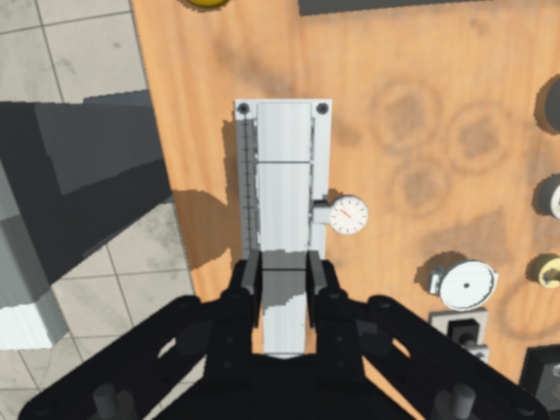

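w7 shows the bar over the bed, lines at (284,161) and (284,268), parallel to the bed. Checking offsets numerically.

```bash
python3 - <<'E'
from h import *
d=np.load('last.npz'); L=d['L'];z=d['z']
k=(z>105)&(z<122)&(L[:,:,1]>20)&(abs(L[:,:,0])<25); q=L[k]; print(len(q),np.median(z[k]),np.polyfit(q[:,1],z[k],1),np.percentile(q,[.5,99.5],axis=0),'end',q[:,1].max())
for y0 in (30,50,70):
    s=q[abs(q[:,1]-y0)<6]; print(y0,s[:,0].min(),s[:,0].max())
g=grab('wrist'); c=np.array([431.1,-11.8]); a=-.099; Rb=np.array([[np.cos(a),-np.sin(a)],[np.sin(a),np.cos(a)]])
print(((onplane(g,[[284,161],[284,268]],114.4)[:,:2]-c)@Rb).round(2))
E
```

```text
6632 113.93194962049799 [1.38998050e-03 1.13855527e+02] [[-12.64870788  20.40190387]
 [ 12.03524114  82.26965706]] end 82.34513450767759
30 -12.9216452098593 12.216520846754726
50 -12.927675155022005 12.305235761584395
70 -12.759093628801036 12.292144491908063
[[ 1.000e-02  5.621e+01]
 [-5.000e-02 -1.240e+00]]
```

```bash
python3 -m jog '[[0.022,-0.0002,0.0015,-0.03,0],[0.022,0,0,-0.015,0],[0.022,0,0,-0.006,0],[0.022,0,0,-0.003,0],[0.022,0,0,0,0],[0.022,0,0,0,0]]'; python3 -m jog '[[0.022,0,0,-0.001,0],[0.022,0,0,-0.001,0],[0.022,0,0,0,0],[0.022,0,0,0,0]]'
```

```text
clock: 16.1
ee_pos: [431.1, -10.9, 64.5]
ee_rot: [0.0, 0.741, 0.672, 0.0]
contact_force: [-0.1, 0.1, -1.1]
width: 0.272
gripper_force: 47.6
clock: 16.5
ee_pos: [430.6, -10.8, 62.0]
ee_rot: [0.0, 0.741, 0.672, 0.0]
contact_force: [0.5, -0.1, -3.0]
width: 0.27
gripper_force: 47.6
```

```bash
cat > barm.py <<'E'
from h import *
g=grab('wrist'); st=g['st']; print(st['ee_pos'].round(2))
c=np.array([431.1,-11.8]); a=-.099; Rb=np.array([[np.cos(a),-np.sin(a)],[np.sin(a),np.cos(a)]])
P=cloud(g); L=(P[:,:,:2]-c)@Rb; z=P[:,:,2]
zt=st['ee_pos'][2]-3.3
k=(abs(z-zt)<4)&(L[:,:,1]>20)&(abs(L[:,:,0])<22); q=L[k]
print('bar z',np.median(z[k]),'end y',q[:,1].max(),'x',[(q[abs(q[:,1]-y)<5][:,0].min().round(2),q[abs(q[:,1]-y)<5][:,0].max().round(2)) for y in (35,50,65)])
# lines on centre column of the bar
gray=cv2.cvtColor(g['im'],cv2.COLOR_RGB2GRAY).astype(float)
for u in (274,284,294):
    col=gray[:300,u]; base=cv2.medianBlur(col.astype(np.uint8).reshape(-1,1),25).ravel().astype(float); dd=base-col
    idx=[i for i in range(20,297) if dd[i]>12 and dd[i]==dd[i-2:i+3].max()]
    if idx: print(u,idx,((onplane(g,[[u,v] for v in idx],zt)[:,:2]-c)@Rb).round(1).tolist())
m=(z>9)&(z<14)&(abs(L[:,:,0]+30)<4); print('bed y+ edge',L[m][:,1].max(), 'bed top',np.median(z[m]))
k=(abs(L[:,:,0]+22)<14)&(z>30)&(z<58)&(abs(L[:,:,1]-58)<15); q=P[k]; print('knife near end',len(q))
E
python3 barm.py
```

```text
[430.64 -10.81  62.01]
bar z 58.244293411095526 end y 84.9941186830777 x [(np.float64(-13.17), np.float64(11.84)), (np.float64(-13.34), np.float64(11.78)), (np.float64(-13.29), np.float64(11.78))]
274 [162, 269] [[-5.2, 58.3], [-5.8, 0.8]]
284 [162, 269] [[-0.4, 58.3], [-0.4, 0.8]]
294 [162, 269] [[4.3, 58.3], [5.0, 0.8]]
bed y+ edge 88.90232305967902 bed top 11.567800391717839
knife near end 686
```

```bash
python3 -m jog '[[0.022,0,-0.0004,-0.001,0],[0.022,0,0,0,0],[0.022,0,0,0,0]]'; python3 -m jog '[[0.022,0,0,-0.0006,0],[0.022,0,0,0,0],[0.022,0,0,0,0]]'
```

```text
clock: 16.85
ee_pos: [430.6, -11.2, 60.9]
ee_rot: [-0.0, 0.741, 0.672, -0.0]
contact_force: [-0.2, 0.1, -0.7]
width: 0.265
gripper_force: 47.6
clock: 17.15
ee_pos: [430.6, -11.2, 60.3]
ee_rot: [0.0, 0.741, 0.672, 0.0]
contact_force: [0.7, 0.7, -2.0]
width: 0.269
gripper_force: 47.6
```

```bash
python3 -m jog '[[0.022,0,0,-0.0006,0],[0.022,0,0,0,0],[0.022,0,0,0,0]]'; python3 -m jog '[[0.022,0,0,-0.0004,0],[0.022,0,0,0,0],[0.022,0,0,0,0]]'
```

```text
clock: 17.45
ee_pos: [430.7, -11.2, 60.2]
ee_rot: [0.0, 0.741, 0.672, 0.0]
contact_force: [-2.2, -0.6, 8.0]
width: 0.269
gripper_force: 48.7
clock: 17.75
ee_pos: [430.7, -11.2, 60.0]
ee_rot: [0.0, 0.741, 0.672, 0.0]
contact_force: [-4.1, 0.1, 13.7]
width: 0.267
gripper_force: 49.3
```

```bash
python3 -m jog '[[0.022,0,0,0.0007,0],[0.04,0,0,0,0],[0.045,0,0,0,0],[0.045,0,0,0.005,0],[0.045,0,0,0.02,0],[0.085,0,0,0.03,0],[0.085,0.02,-0.02,0.02,0.02],[0.085,0.035,-0.03,0,0.03],[0.085,0.035,-0.03,0,0.03],[0.085,0.035,-0.03,0,0.02],[0.085,0.035,-0.03,0,0],[0.085,0,0,0,0]]'; python3 -m jog '[[0.085,0,0,0,0],[0.085,0,0,0,0]]'; cat > sad.py <<'E'
from h import *
import sys
g=grab('wrist'); save(g,sys.argv[1]); st=g['st']; print(st['ee_pos'].round(1),R.from_quat(np.r_[st['ee_rot'][1:],st['ee_rot'][0]]).as_matrix()[:2,1].round(3))
P=cloud(g); z=P[:,:,2]; c=np.array([593,-101])
r=np.hypot(P[:,:,0]-c[0],P[:,:,1]-c[1])
k=(z>14)&(z<30)&(r<40); q=P[k]; print(len(q),np.percentile(q[:,2],[5,50,95]).round(1))
xy=q[q[:,2]>21][:,:2]; print('pan circle',cv2.minEnclosingCircle(xy.astype(np.float32)))
pc=np.array(cv2.minEnclosingCircle(xy.astype(np.float32))[0])
e=q[(np.hypot(*(q[:,:2]-pc).T)>27.5)&(q[:,2]<22)]
A=e[e[:,0]<pc[0]];B=e[e[:,0]>pc[0]]
for E in (A,B): print('ear',len(E),E.mean(0).round(1) if len(E) else '',np.percentile(E[:,:2],[1,99],axis=0).round(1).tolist() if len(E) else '')
if len(A) and len(B): d=B.mean(0)-A.mean(0); print('yaw',np.arctan2(d[1],d[0]),'mid',(A.mean(0)+B.mean(0))/2)
print('ears rect',cv2.minAreaRect(e[:,:2].astype(np.float32)))
E
python3 sad.py w8.png
```

```text
clock: 18.95
ee_pos: [594.1, -156.7, 135.1]
ee_rot: [0.002, 0.708, 0.706, -0.0]
contact_force: [0.1, 0.8, -0.5]
width: 0.994
gripper_force: 0.0
clock: 19.15
ee_pos: [589.8, -150.3, 134.8]
ee_rot: [-0.001, 0.706, 0.708, -0.0]
contact_force: [0.5, -0.1, -0.4]
width: 0.994
gripper_force: 0.0
[ 589.8 -150.3  134.8] [1.    0.003]
3390 [19.4 22.5 25.7]
pan circle ((593.3676147460938, -101.3914794921875), 26.586849212646484)
ear 151 [564.1 -98.3  19.2] [[560.6, -108.4], [568.0, -89.0]]
ear 126 [ 622.6 -103.    19.2] [[619.4, -113.5], [625.5, -93.7]]
yaw -0.08072447305302807 mid [ 593.32464775 -100.65570225   19.20992939]
ears rect ((593.2128295898438, -101.02133178710938), (20.096435546875, 64.19496154785156), 85.1153793334961)
```

View pics/w8.png

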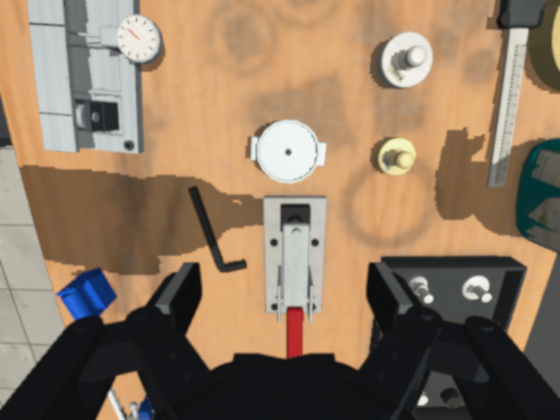

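w8 shows the saddle at (288,151) with ears along x (yaw -0.083) and the bar on both supports at upper left; the toggle clamp at (295,230) is near. Checking its height before descending.

```bash
python3 -m jog '[[0.085,0.0035,0.0492,0,-0.0860],[0.085,0,0,-0.03,0],[0.085,0,0,-0.02,0],[0.085,0,0,0,0],[0.085,0,0,0,0]]' 40; python3 - <<'E'
from h import *
g=grab('side'); P=cloud(g); k=(abs(P[:,:,0]-593)<50)&(P[:,:,1]>-190)&(P[:,:,1]<-130)&(P[:,:,2]<75)
q=P[k]
for y in range(-190,-130,10):
    s=q[(q[:,1]>=y)&(q[:,1]<y+10)]; print(y,len(s),np.percentile(s[:,2],98).round(1) if len(s) else '')
st=arm.get_state(); print(st['ee_pos'].round(1))
E
```

```text
clock: 19.7
ee_pos: [593.7, -101.6, 85.6]
ee_rot: [-0.0, 0.736, 0.677, -0.0]
contact_force: [1.0, 1.1, 0.7]
width: 0.996
gripper_force: 0.0
-190 70 44.0
-180 72 46.8
-170 69 48.8
-160 52 23.4
-150 35 9.9
-140 36 8.5
[ 594.4 -102.    86.2]
```

```bash
python3 -m jog '[[0.085,-0.0005,0.0005,-0.03,0],[0.085,0,0,-0.03,0],[0.085,0,0,-0.012,0],[0.085,0,0,-0.005,0],[0.085,0,0,0,0],[0.085,0,0,0,0]]'; python3 -m jog '[[0.085,0,0,-0.002,0],[0.06,0,0,0,0],[0.06,0,0,0,0],[0.06,0,0,0,0],[0.06,0,0,0,0],[0.06,0,0,0,0]]' 40
```

```text
clock: 20.35
ee_pos: [594.6, -101.7, 9.4]
ee_rot: [0.001, 0.736, 0.677, 0.001]
contact_force: [1.1, -0.4, -0.7]
width: 0.995
gripper_force: 0.0
clock: 20.95
ee_pos: [593.9, -101.5, 6.8]
ee_rot: [0.0, 0.736, 0.677, 0.0]
contact_force: [-1.1, -0.0, 5.3]
width: 0.736
gripper_force: 42.6
```

```bash
python3 -m jog '[[0.06,0,0,0.005,0],[0.06,0,0,0.03,0],[0.06,0,0,0.04,0],[0.06,0,0,0.04,0],[0.06,-0.0272,0.015,0,-0.016],[0.06,-0.0272,0.015,0,0],[0.06,-0.0272,0.015,0,0],[0.06,-0.0272,0.015,0,0],[0.06,-0.0272,0.015,0,0],[0.06,-0.0275,0.015,0,0],[0.06,0,0,0,0],[0.06,0,0,0,0]]'; python3 -m jog '[[0.06,0,0,0,0],[0.06,0,0,0,0],[0.06,0,0,0,0]]'; python3 - <<'E'
from h import *
g=grab('wrist'); save(g,'w9.png'); np.savez('w9.npz',**g)
E
```

```text
clock: 22.15
ee_pos: [430.1, -11.3, 121.5]
ee_rot: [0.0, 0.741, 0.671, 0.0]
contact_force: [1.1, -0.7, -1.5]
width: 0.735
gripper_force: 45.0
clock: 22.45
ee_pos: [430.7, -11.9, 121.0]
ee_rot: [0.0, 0.742, 0.671, 0.0]
contact_force: [0.4, 0.8, -1.7]
width: 0.734
gripper_force: 45.0
```

View pics/w9.png

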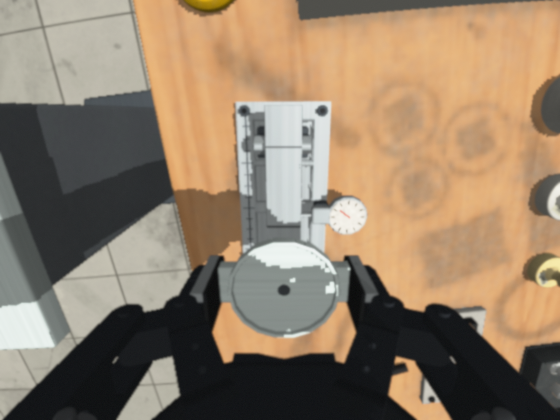

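w9 shows the saddle held at (283,285), its pan up, with the bar behind it (its +58 line at (283,147)), the part below row 222 being in the gripper's shadow. Computing the offsets.

```bash
cat > off.py <<'E'
from h import *
c=np.array([431.1,-11.8]); a=-.099; Rb=np.array([[np.cos(a),-np.sin(a)],[np.sin(a),np.cos(a)]])
def tobed(w): return (w[...,:2]-c)@Rb
g=np.load('w9.npz',allow_pickle=True); g={k:(g[k].item() if k=='st' else g[k]) for k in g.files}
P=cloud(g); L=tobed(P); z=P[:,:,2]; print(g['st']['ee_pos'].round(1))
k=(abs(z-57)<3.5)&(abs(L[:,:,0])<20)&(L[:,:,1]>25); q=L[k]; print('bar z',np.median(z[k]),'end y',q[:,1].max(),[(y,q[abs(q[:,1]-y)<5][:,0].min().round(2),q[abs(q[:,1]-y)<5][:,0].max().round(2)) for y in (35,55,75)], 'zslope',np.polyfit(q[:,1],z[k],1))
gray=cv2.cvtColor(g['im'],cv2.COLOR_RGB2GRAY).astype(float)
for u in (274,283,292):
    col=gray[110:180,u]; v=110+np.argmin(col-cv2.medianBlur(col.astype(np.uint8).reshape(-1,1),25).ravel()); print(u,v,tobed(onplane(g,[[u,v]],57)).round(1))
zs=g['st']['ee_pos'][2]-6.8
k=(z>zs+21.5)&(z<zs+30)&(abs(L[:,:,0])<28)&(abs(L[:,:,1])<32); q=L[k]; print('pan',len(q),cv2.minEnclosingCircle(q.astype(np.float32)),np.percentile(z[k]-zs,[5,50,95]))
ring=q[z[k]-zs>24.5]; ring=ring[np.hypot(*(ring-q.mean(0)).T)>20]
A=np.c_[2*ring,np.ones(len(ring))]; s=np.linalg.lstsq(A,(ring**2).sum(1),rcond=None)[0]; print('rim fit',s[:2],np.sqrt(s[2]+s[:2]@s[:2]),len(ring))
E
python3 off.py
```

```text
[430.7 -11.9 121. ]
bar z 56.52868943950591 end y 145.35226322270282 [(35, np.float64(-12.72), np.float64(11.95)), (55, np.float64(-13.04), np.float64(11.63)), (75, np.float64(-13.2), np.float64(12.0))] zslope [2.55631295e-03 5.63806092e+01]
274 147 [[-6.7 57.7]]
283 147 [[-0.6 57.6]]
292 147 [[ 5.4 57.6]]
pan 8539 ((-0.6383330821990967, -0.40144258737564087), 26.90992546081543) [21.76444568 22.70335604 25.59227235]
rim fit [-0.53701998  0.05892884] 25.205311542988042 1281
```

Saddle and bar agree within 0.5 mm in both axes. Lowering.

```bash
python3 -m jog '[[0.06,0,0,-0.03,0],[0.06,0,0,-0.015,0],[0.06,0,0,-0.01,0],[0.06,0,0,-0.006,0],[0.06,0,0,-0.004,0],[0.06,0,0,0,0],[0.06,0,0,0,0]]'; python3 -m jog '[[0.06,0,0,-0.002,0],[0.06,0,0,0,0],[0.06,0,0,0,0]]'
```

```text
clock: 23.2
ee_pos: [430.5, -11.5, 56.4]
ee_rot: [0.0, 0.742, 0.671, 0.0]
contact_force: [-0.6, -0.6, -1.9]
width: 0.738
gripper_force: 45.0
clock: 23.5
ee_pos: [430.2, -11.5, 54.2]
ee_rot: [0.0, 0.742, 0.671, 0.0]
contact_force: [0.0, -0.2, -1.8]
width: 0.739
gripper_force: 45.0
```

```bash
python3 -m jog '[[0.06,0,0,-0.0015,0],[0.06,0,0,0,0],[0.06,0,0,0,0]]'; python3 -m jog '[[0.06,0,0,-0.0008,0],[0.06,0,0,0,0],[0.06,0,0,0,0]]'
```

```text
clock: 23.8
ee_pos: [430.1, -11.5, 52.5]
ee_rot: [-0.0, 0.742, 0.671, -0.0]
contact_force: [0.8, -0.5, -0.7]
width: 0.736
gripper_force: 45.0
clock: 24.1
ee_pos: [430.2, -11.5, 51.8]
ee_rot: [0.0, 0.742, 0.671, 0.0]
contact_force: [-0.6, 0.2, 1.0]
width: 0.738
gripper_force: 45.3
```

```bash
python3 -m jog '[[0.075,0,0,0,0],[0.085,0,0,0,0],[0.085,0,0,0,0],[0.085,0,0,0.01,0],[0.085,0,0,0.03,0],[0.085,0,0,0.03,0],[0.085,0.01,-0.003,0.01,0.05],[0.085,0.035,-0.008,0,0.05],[0.085,0.035,-0.008,0,0],[0.085,0.035,-0.008,0,0],[0.085,0.035,-0.008,0,0],[0.085,0.035,-0.008,0,0]]'; python3 -m jog '[[0.085,0.035,-0.008,0,0],[0.085,0.033,-0.009,0,0],[0.085,0,0,0,0],[0.085,0,0,0,0],[0.085,0,0,0,0]]'; python3 - <<'E'
from h import *
g=grab('wrist'); save(g,'w10.png'); P=cloud(g); z=P[:,:,2]; print(g['st']['ee_pos'].round(1))
r=np.hypot(P[:,:,0]-688,P[:,:,1]+27)
k=(r<14)&(z>30)&(z<42); q=P[k]; print('knob',len(q),cv2.minEnclosingCircle(q[:,:2].astype(np.float32)),np.median(q[:,2]))
k=(r<30)&(z>14)&(z<21); q=P[k]; print('disc',len(q),cv2.minEnclosingCircle(q[:,:2].astype(np.float32)),np.median(q[:,2]))
E
```

```text
clock: 25.3
ee_pos: [616.4, -54.9, 132.5]
ee_rot: [0.0, 0.707, 0.707, 0.0]
contact_force: [0.8, 0.8, 0.2]
width: 0.997
gripper_force: 0.0
clock: 25.8
ee_pos: [682.2, -71.2, 132.0]
ee_rot: [-0.0, 0.707, 0.707, -0.0]
contact_force: [-0.5, 0.1, 0.8]
width: 0.996
gripper_force: 0.0
[682.2 -71.2 132. ]
knob 274 ((688.44189453125, -27.8939208984375), 7.452862739562988) 34.90767509788522
disc 1518 ((688.3915405273438, -27.987524032592773), 20.927515029907227) 15.475294935225364
```

View pics/w10.png

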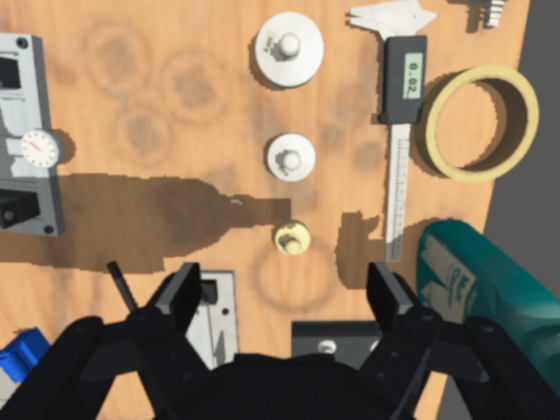

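w10 shows the 200 g weight at (291,157), knob at (291,159), clear of the 500 g at (289,48) and brass at (292,238). Going for the knob.

```bash
python3 -m jog '[[0.045,0.0062,0.0433,0,0],[0.045,0,0,-0.03,0],[0.045,0,0,-0.03,0],[0.045,0,0,0,0],[0.045,0,0,0,0],[0.045,0,0,0,0]]'
```

```text
clock: 26.45
ee_pos: [690.2, -28.5, 73.8]
ee_rot: [0.001, 0.707, 0.707, 0.001]
contact_force: [-0.1, 0.1, 0.3]
width: 0.53
gripper_force: 0.0
```

```bash
python3 -m jog '[[0.045,-0.0018,0.0006,-0.025,0],[0.045,0,0,-0.015,0],[0.045,0,0,-0.005,0],[0.045,0,0,0,0],[0.045,0,0,0,0]]'; python3 -m jog '[[0.01,0,0,-0.001,0],[0.01,0,0,0,0],[0.01,0,0,0,0],[0.01,0,0,0,0],[0.01,0,0,0,0],[0.01,0,0,0,0]]' 40
```

```text
clock: 26.95
ee_pos: [688.1, -27.7, 27.5]
ee_rot: [0.0, 0.707, 0.707, 0.0]
contact_force: [-0.4, 0.1, -0.6]
width: 0.528
gripper_force: 0.0
clock: 27.55
ee_pos: [688.0, -27.7, 26.3]
ee_rot: [0.0, 0.707, 0.707, 0.0]
contact_force: [-0.6, -0.1, 6.4]
width: 0.133
gripper_force: 39.4
```

```bash
python3 -m jog '[[0.01,0,0,0.005,0],[0.01,0,0,0.02,0],[0.01,0,0,0.03,0],[0.01,0,0,0,0],[0.01,0,0,0,0]]'; python3 -m jog '[[0.01,0,0,0.03,0],[0.01,0,0,0.03,0],[0.01,0,0,0.03,0],[0.01,-0.02,0,0,0],[0.01,-0.033,0.0015,0,-0.02],[0.01,-0.033,0.0015,0,-0.02],[0.01,-0.033,0.0015,0,-0.02],[0.01,-0.033,0.0025,0,-0.02],[0.01,-0.033,0.0025,0,-0.02],[0.01,-0.033,0.0025,0,0],[0.01,-0.033,0.0025,0,0],[0.01,-0.0065,0.0015,0,0]]'; python3 -m jog '[[0.01,0,0,0,0],[0.01,0,0,0,0],[0.01,0,0,0,0],[0.01,0,0,0,0]]'; python3 - <<'E'
from h import *
g=grab('wrist'); save(g,'w11.png'); np.savez('w11.npz',**g)
E
```

```text
clock: 28.05
ee_pos: [687.5, -27.6, 81.0]
ee_rot: [0.0, 0.707, 0.707, 0.0]
contact_force: [-0.9, -0.5, -2.2]
width: 0.135
gripper_force: 39.2
clock: 29.25
ee_pos: [425.0, -11.7, 169.3]
ee_rot: [-0.002, 0.741, 0.671, -0.002]
contact_force: [0.5, 0.6, -1.7]
width: 0.135
gripper_force: 39.5
clock: 29.65
ee_pos: [430.7, -11.7, 170.5]
ee_rot: [0.0, 0.742, 0.671, -0.0]
contact_force: [0.5, -0.4, -3.1]
width: 0.131
gripper_force: 39.5
```

View pics/w11.png

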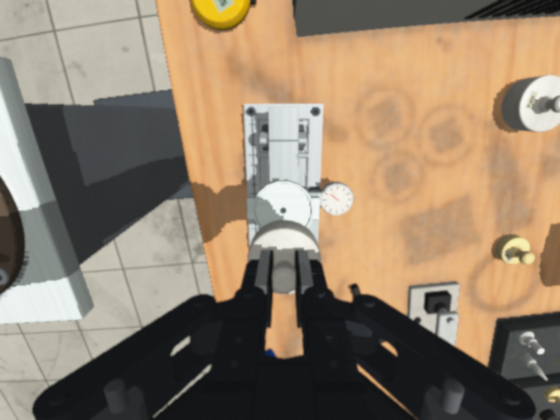

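w11 shows the weight upright in the grip at (285,240) and the saddle pan at (283,205) astride the bar. Computing offsets.

```bash
cat > off2.py <<'E'
from h import *
import sys
c=np.array([431.1,-11.8]); a=-.099; Rb=np.array([[np.cos(a),-np.sin(a)],[np.sin(a),np.cos(a)]])
g=np.load(sys.argv[1],allow_pickle=True); g={k:(g[k].item() if k=='st' else g[k]) for k in g.files}
P=cloud(g); L=(P[:,:,:2]-c)@Rb; z=P[:,:,2]; e=g['st']['ee_pos']; print(e.round(1),'tcp in bed',((e[:2]-c)@Rb).round(2))
def circ(q):
    s=np.linalg.lstsq(np.c_[2*q,np.ones(len(q))],(q**2).sum(1),rcond=None)[0]; return s[:2].round(2),np.sqrt(s[2]+s[:2]@s[:2]).round(2),len(q)
r=np.hypot(L[:,:,0]+.6,L[:,:,1]+.1)
k=(r<33)&(z>64)&(z<76); print('pan z',np.percentile(z[k],[5,50,95]).round(1)); k2=k&(z>69.7)&(r>21); print('rim',circ(L[k2]))
zb=e[2]-26.3
k=(abs(L[:,:,0])<30)&(abs(L[:,:,1])<35)&(z>zb-2)&(z<zb+22); q=L[k]; zz=z[k]-zb; print('disc z',np.percentile(zz,[2,50,98]).round(1))
# side-wall + top outline far edge: convex hull points at +y half
h=cv2.convexHull(q.astype(np.float32)).reshape(-1,2); h=h[h[:,1]>np.median(q[:,1])-2]; print('disc hull',circ(h)); print('disc x range at max',q[:,0].min(),q[:,0].max(),'ymax',q[:,1].max())
for lo,hi in ((0,5),(5,10),(10,15)):
    s=q[(zz>lo)&(zz<hi)]; print(lo,len(s),circ(s) if len(s)>20 else '')
E
python3 off2.py w11.npz
```

```text
[430.7 -11.7 170.5] tcp in bed [-0.36  0.05]
pan z [64.8 67.5 70.4]
rim (array([-1.17,  0.48]), np.float64(25.2), 258)
disc z [ 2.3 15.3 20.2]
disc hull (array([-0.47,  0.22]), np.float64(20.67), 19)
disc x range at max -21.114575672155894 20.166705146625706 ymax 20.91994462725384
0 147 (array([-0.41, -0.54]), np.float64(20.91), 147)
5 198 (array([-0.47, -0.54]), np.float64(20.91), 198)
10 541 (array([-0.59,  2.86]), np.float64(16.41), 541)
```

```bash
python3 -m jog '[[0.01,-0.0003,0.0004,-0.03,0],[0.01,0,0,-0.02,0],[0.01,0,0,-0.012,0],[0.01,0,0,0,0],[0.01,0,0,0,0],[0.01,0,0,0,0]]'; python3 - <<'E'
from h import *
g=grab('wrist'); save(g,'w12.png'); np.savez('w12.npz',**g)
E
python3 off2.py w12.npz
```

```text
clock: 30.3
ee_pos: [430.4, -11.2, 109.4]
ee_rot: [0.0, 0.742, 0.671, 0.001]
contact_force: [-0.2, 0.3, -1.6]
width: 0.132
gripper_force: 39.5
[430.4 -11.2 109.4] tcp in bed [-0.71  0.52]
pan z [64.4 67.6 70.8]
rim (array([-1.1 ,  0.45]), np.float64(25.2), 380)
disc z [ 2.1 15.3 19.9]
disc hull (array([-0.77,  0.41]), np.float64(20.88), 22)
disc x range at max -21.47112439282412 19.844045688457275 ymax 21.327718205478757
0 148 (array([-0.77, -0.23]), np.float64(21.03), 148)
5 197 (array([-0.77, -0.05]), np.float64(20.92), 197)
10 543 (array([-0.83,  3.01]), np.float64(16.61), 543)
```

View pics/w12.png

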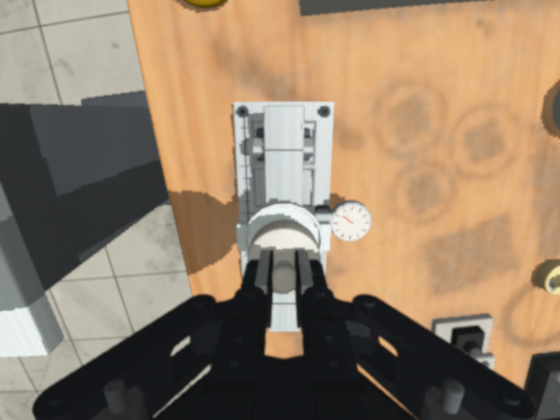

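w12 shows the weight just above the pan (285,235), centred within 0.5 mm. Lowering the rest.

```bash
python3 -m jog '[[0.01,-0.0002,0.0003,-0.006,0],[0.01,0,0,-0.004,0],[0.01,0,0,-0.002,0],[0.01,0,0,-0.001,0],[0.01,0,0,0,0],[0.01,0,0,0,0]]'; python3 -m jog '[[0.01,0,0,-0.001,0],[0.01,0,0,0,0],[0.01,0,0,0,0]]'; python3 -m jog '[[0.01,0,0,-0.0007,0],[0.01,0,0,0,0],[0.01,0,0,0,0]]'
```

```text
clock: 30.95
ee_pos: [429.5, -10.9, 95.8]
ee_rot: [0.0, 0.742, 0.671, 0.0]
contact_force: [-0.5, -0.1, -1.9]
width: 0.134
gripper_force: 39.5
clock: 31.25
ee_pos: [429.5, -10.9, 94.7]
ee_rot: [0.0, 0.742, 0.671, 0.0]
contact_force: [0.7, 0.5, -1.9]
width: 0.14
gripper_force: 39.5
clock: 31.55
ee_pos: [429.7, -10.9, 94.2]
ee_rot: [0.0, 0.742, 0.671, 0.0]
contact_force: [-0.2, 0.4, 2.3]
width: 0.134
gripper_force: 39.9
```

Seated (+2 N). Releasing and backing off straight up.

```bash
python3 -m jog '[[0.03,0,0,0,0],[0.045,0,0,0,0],[0.045,0,0,0.01,0],[0.045,0,0,0.03,0],[0.045,0,0,0.03,0],[0.045,0,-0.02,0.03,0],[0.045,0,-0.03,0,0],[0.045,0,-0.03,0,0],[0.045,0,0,0,0],[0.045,0,0,0,0],[0.045,0,0,0,0]]'; python3 - <<'E'
from h import *
g=grab('wrist'); s=grab('scene'); d=grab('side')
A=cv2.resize(g['im'][0:300,150:450],(400,400)); B=cv2.resize(s['im'][190:290,210:310],(400,400),interpolation=cv2.INTER_CUBIC)
cv2.imwrite('pics/w13.png',np.hstack([A,B])[:,:,::-1])
c=np.array([431.1,-11.8]); a=-.099; Rb=np.array([[np.cos(a),-np.sin(a)],[np.sin(a),np.cos(a)]])
P=cloud(g); L=(P[:,:,:2]-c)@Rb; z=P[:,:,2]; r=np.hypot(L[:,:,0]+1,L[:,:,1]-.4)
def m(n,k): q=L[k]; print(n,len(q),cv2.minAreaRect(q.astype(np.float32)) if len(q)>5 else '',np.median(z[k]) if len(q) else '')
m('knob',(r<14)&(z>98)&(z<110)); m('disc',(r<27)&(z>82)&(z<90)); m('rim',(r<30)&(z>69.5)&(z<74)&(r>22)); m('bar',(abs(z-57)<3)&(abs(L[:,:,0])<18)&(abs(L[:,:,1])<95)&(r>33))
E
```

```text
clock: 32.65
ee_pos: [429.5, -90.1, 194.2]
ee_rot: [-0.0, 0.741, 0.671, 0.0]
contact_force: [-0.6, 0.1, 0.0]
width: 0.527
gripper_force: 0.0
knob 325 ((-1.5166879892349243, -0.2099752426147461), (14.146385192871094, 14.519048690795898), 45.02317428588867) 103.08231946285142
disc 1794 ((-1.7074661254882812, 0.21306228637695312), (40.89331817626953, 41.36684799194336), 0.6952981352806091) 83.53899562359202
rim 398 ((-1.097219467163086, 0.3859748840332031), (50.86835861206055, 52.92367172241211), 89.85670471191406) 70.46152374710223
bar 3397 ((-0.6633453369140625, 0.4754638671875), (25.157302856445312, 168.79637145996094), 0.10298041254281998) 56.522025080586275
```

View pics/w13.png

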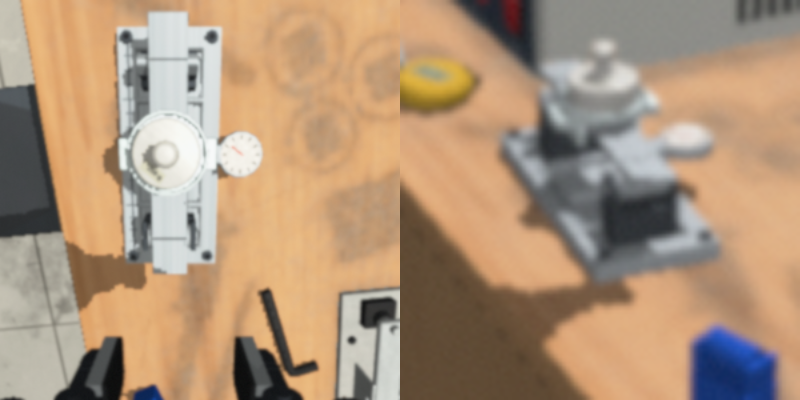

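w13 shows the finished stack: bar level across both supports, saddle astride its middle at (168,153), weight upright in the pan, gripper clear. All the heights match, so I'm handing it in.

```bash
python3 -c "
from station import arm
print(arm.sign_off())"
```

```text
the job is handed in; nothing more can be done
None
```

The bend rig is set up for the wide span and handed in at about 33 s. The knife-edge support is in the outermost left pocket, the roller support in the outermost right, the bar is centred across both, the saddle sits astride its middle, and the 200 g weight stands in the pan.

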